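# Strip the coffee grinder for cleaning: ring burr out, spindle cap off

### The arm

A 6-joint arm with a two-finger parallel gripper is mounted at the origin on a cart in front of the work surface, level with it; the furniture and walls round the work are solid. World frame = base frame: x ahead of the robot, y to its left, z up, the work surface at z = 0. Lengths are in m, angles in degrees, forces in N, time in s.
With the tool pointing down it reaches from about 0.25 to 0.725 m from the base axis. Payload 9.7 kg.
Tool frame: the origin (TCP) lies midway between the tips of the shut fingers; the grasp point (between the pads) lies 19 mm behind it; x points along the fingers, y is the direction in which the jaws open and shut, and the axes are right-handed (so a half turn about x gives the same grasp; the last joint's range is limited). The gripper opens to 85 mm and grips with 20 to 120 N. Pads are 22 mm wide; open, the fingers measure 114 mm over their backs; the gripper's body (76 mm by 85 mm) begins 54 mm behind the grasp point. The pads swing forward as they close: fully open they stand 13 mm farther back than shut.
Start: joints at [76.203, 4.979, 10.078, 95.1, 0, 90], TCP at [0.131, 0.534, 0.231] pointing down, gripper open.
Joint ranges: [-179.16, 179.16], [-48.56, 103.87], [-65.8, 70.77], [-126.05, 130.52], [-82.76, 87.17], [-180, 180]. Speed limits (degrees/s): [127.2, 127.2, 147.25, 180, 180, 180].

### API

Orientations are given as [roll, pitch, yaw] about the fixed x, y, z axes, in that order (R = Rz(yaw) Ry(pitch) Rx(roll)).
In Python, from workcell import bot, cams gives the robot as it stands.
- The arm moves only by the tool apply_moves, never from a script. Its argument "commands" is a list of rows, each a list of 5 numbers: the shift along the tool's x, y, z in m, then the turn about the tool's x in rad, then the opening, from -1 (shut) to 1 (fully open). In form: [[tx, ty, tz, roll, hand], ...]. A call has 1 to 12 rows; each row is the pose to reach, as a shift and turn from the pose measured when the call began, along the tool's axes at that moment; what a row does not reach only later rows make up. A row lasts 1/10 s, in which the tool goes at most 50 mm and 8.59 degrees, less where a joint would pass 70% of its speed; a pose out of reach is approached as far as the arm can. A call with a gripper value outside its range is refused whole. The fingers move at their own pace and stop on an object; "newtons" is the grip in N (left out, the last holds). Time passes only in rows, so rows that repeat a pose let the fingers close. It gives the time, the measured TCP pose, the force and the opening at its end, in the units of the state.
- bot.get_obs(): the state, without advancing time (a new reading comes with each control period).
- cams.camera(name): name is "side" or "top" or "wrist"; returns a dict with "frame" (420x560x3 uint8, blue, green, red), "depth" (420x560 float32, m along the optical axis (not along the pixel's ray), 0 where there is no reading), "camera_matrix" (3x3 intrinsics, pixels), "R" (3x3) and "t" (3): a world point X has camera coordinates R X + t; the wrist camera has in their place "mount" (4x4, takes a point from camera to tool coordinates, whose origin is the TCP and whose axes are the tool frame's). Camera axes: x right, y down, z forward; pixel columns grow to the right and rows downward; lengths in m; the calibration is good to about 2 mm. A picture is of the moment at which its call begins: read the wrist's pose just before it.
- bot.job_done(): hands the job in, once; it reports no verdict.
Trained networks look in the newest picture that a camera, given by its name, has taken for a name from the list of things; names that differ only in an ending like _2 or _b are one class to them, and where a whole thing is asked for, a point or a joint stands for the part that bears it (a point fixed in the world has none). Each returns a list of dicts, best first, with "confidence" (0 to 1); they miss things now and then, are a little off and sometimes report something else, mostly with a low value. They report only what shows in the picture. A call takes as long as a camera call.
- cams.spot_in(name, camera): "rect" ([left, top, right, bottom] in pixels, round what is visible of it).
The state is a dict: "time": time; "q": joint angles; "qd": joint speeds; "joint_efforts": joint torques, N m; "ee_pos": TCP position; "tcp_rot": TCP orientation; "wrist_force": force on the tool from outside, world axes, zero at the start; "torque": the same for the moment, N m; "opening": finger opening in m.
Only numpy, scipy, OpenCV 4.12 (cv2) and the standard library are available. Lean on these libraries where they do the work, as an engineer would, in place of code of your own. Each camera call takes 0.05 s, during which the arm holds its last target. There are 200 camera calls.

### The job

The coffee grinder is due for a clean: lift the ring burr out of the grinding chamber by its orange handle and set it down upright in the middle of the black woven tray without dropping it. Then unscrew the round brass cap from the spindle; depending on which way the motor runs its thread is right- or left-handed, so try it one way and, if it comes up hard after a few degrees turn it the other way, about a quarter turn until it is free. Lift the cap at least five centimetres up off the spindle and finish still holding it there above the grinder; leave the hopper, brush, mug and glass where they are.

Things in the scene. Friction and masses are not known exactly. Their poses are not given: they have to be found in the camera images.
- grinder: Dark grey burr grinder, hopper off, fixed. Origin on the spindle axis at worktop height, z up, x to the motor tower behind (from 63 mm behind the axis, 112 mm wide, 195 mm high). Round drum, 124 mm across, rim 165 mm high; in its top an open cavity 106 mm across, 20 mm deep, where the ring burr rests round the 48 mm cone burr; the capped spindle stands in the middle.
- ring_handle (a point): Centre of the orange grip bar of the loose ring burr (steel ring in a black carrier, 97 mm across, 25 mm high, 58 mm hole that passes over the cap, about 200 g). Bar 12 mm thick along x, 62 mm long along y, 9 mm high, z up; 74 mm above the ring's underside, 41 mm above the cap's centre. The ring must rise 46 mm to clear the cap.
- cap_center (a point): Centre, half-way up, of the loose knurled round brass cap: 38 mm across, 26 mm high, 70 g, z up. Seated, its foot is level with the chamber rim. Two-start quarter-turn thread under it, of unknown hand (differs from case to case): right-hand loosens anticlockwise seen from above, left-hand clockwise. At the start its x axis is the grinder's, within 3 degrees.
- cap_seat (a point): Fixed point where the centre of the seated cap is (axes as the grinder's). Turned the tight way the cap meets a hard stop within 3 to 11 degrees; the loose way it turns easily (under 0.15 N m), rising no more than its 1 mm play, and lifts off between about 60 and 105 degrees from its start; near 110 degrees it stops again. It cannot be pulled off unturned.
- tray: Black woven tray, 198 mm (x) by 218 mm (y), fixed on the worktop, its surface 7 mm above it; origin under its centre.
- hopper: Bystander: smoked clear plastic hopper of the grinder, standing upside down on its wide mouth, 116 mm across, 82 mm high; origin under its centre.
- brush: Bystander: cleaning brush lying on the worktop; origin on its underside.
- mug: Bystander: green and white mug, 88 mm high; origin under its centre.
- glass: Bystander: drinking glass, 80 mm across, 91 mm high; origin under its centre.

How it is judged:
By the outcome, as a careful person would: the job done as asked, in the order asked, and still so for the second after the job is handed in, while the arm keeps its last pose, push and grip.
It also fails if it takes over 45 s, if anything falls off the work surface, if the arm or the gripper's body presses on something with over 40 N, if the wrist force passes 120 N, or if a joint passes its speed limit or range.

## Working session

There is one attempt and no reset: what is moved stays moved. The work goes in short steps, Python scripts to look and compute and a tool call to move; the robot and the scene stay as the last step left them, time stands still between calls to the robot, and variables do not carry over. Pictures are saved under pics/ and viewed, about 8 in all and at most 12, crops included, and the job is handed in when it is done.

Besides the shell and the picture viewer there is one more tool, called after "Emit:" as a command line: name --pt "numbers of a row" for each row, then --argument value for the rest. apply_moves: Moves the arm, as the interface text tells. Its arguments: {"type":"object","properties":{"commands":{"type":"array"},"newtons":{"type":"number"}},"required":["commands"]}

```bash
mkdir -p pics; cat > h.py <<'E'
import numpy as np, cv2
from workcell import bot, cams
from scipy.spatial.transform import Rotation as Ro
def pts(c):
    d=c["depth"];K=c["camera_matrix"];v,u=np.mgrid[:d.shape[0],:d.shape[1]]
    P=np.stack([(u-K[0,2])/K[0,0]*d,(v-K[1,2])/K[1,1]*d,d],-1)
    if "R" in c: return (P-c["t"])@c["R"]
    return P@c["mount"][:3,:3].T+c["mount"][:3,3]
E
python3 - <<'E'
from h import *
o=bot.get_obs();print(o)
ims=[]
for n in("top","side"):
    c=cams.camera(n);cv2.imwrite(f"pics/{n}0.png",c["frame"]);ims.append(c["frame"])
    W=pts(c);np.savez(f"{n}0.npz",W=W,f=c["frame"])
    print(n,"cam pos",-c["R"].T@c["t"])
    for k in("grinder","ring_handle","cap_center","tray","hopper","brush","mug","glass"):
        for s in cams.spot_in(k,n)[:2]:
            l,t,r,b=map(int,s["rect"]);u,v=(l+r)//2,(t+b)//2
            print(k,round(s["confidence"],2),s["rect"],W[v,u].round(3))
cv2.imwrite("pics/a.png",cv2.resize(np.vstack(ims),(448*1,672))[:, :] if 0 else cv2.resize(np.hstack(ims),(800,300)))
E
```

```text
{'time': 0.0, 'q': array([7.62033514e+01, 5.01330003e+00, 1.00345139e+01, 9.50987451e+01,
       1.04287354e-03, 9.00008958e+01]), 'qd': array([-0.06184805,  0.06145189,  0.05663541,  0.07797668,  0.04119254,
       -0.08578281]), 'joint_efforts': array([ 2.81024717e-03, -5.20389998e+01,  4.64803648e+01,  1.60668843e-02,
        1.78811970e-04, -7.78051970e-07]), 'ee_pos': array([0.1311046 , 0.53391887, 0.23056249]), 'tcp_rot': array([ -90.76974448,   89.92246185, -104.56728957]), 'wrist_force': array([-0.04094992, -0.10953569,  0.66085395]), 'torque': array([ 0.00170817, -0.00992534, -0.0125481 ]), 'opening': 0.08575127199603837}
top cam pos [-0.07357604 -0.19895752  1.4429389 ]
grinder 0.81 [273.7, 207.2, 327.2, 282.7] [ 0.458 -0.061  0.197]
ring_handle 0.63 [284.3, 233.5, 307.6, 258.5] [ 0.452 -0.046  0.187]
tray 0.87 [354.4, 267.0, 414.7, 325.5] [ 0.463 -0.387  0.009]
tray 0.6 [125.9, 197.8, 161.4, 226.2] [0.42  0.561 0.053]
hopper 0.59 [230.1, 249.5, 264.4, 280.1] [0.37  0.1   0.068]
brush 0.79 [165.4, 231.9, 217.9, 253.7] [0.387 0.344 0.015]
mug 0.63 [126.4, 198.3, 163.2, 224.8] [0.422 0.558 0.051]
glass 0.81 [329.3, 188.8, 354.2, 217.8] [ 0.723 -0.131  0.089]
side cam pos [0.50240431 1.36086845 0.72729   ]
grinder 0.74 [272.1, 173.3, 334.1, 235.4] [ 0.504 -0.001  0.12 ]
ring_handle 0.81 [301.2, 169.5, 329.4, 195.0] [ 0.466 -0.032  0.192]
cap_center 0.51 [312.3, 184.9, 320.6, 190.3] [ 0.461 -0.03   0.174]
tray 0.37 [313.6, 227.1, 348.3, 262.0] [0.412 0.151 0.05 ]
hopper 0.95 [318.0, 225.7, 349.4, 261.1] [0.403 0.156 0.057]
brush 0.65 [332.3, 269.8, 354.5, 312.1] [0.381 0.357 0.019]
mug 0.72 [310.0, 309.5, 350.2, 365.7] [0.432 0.618 0.076]
glass 0.59 [231.8, 195.8, 256.4, 217.6] [ 0.732 -0.096  0.059]
```

View pics/top0.png

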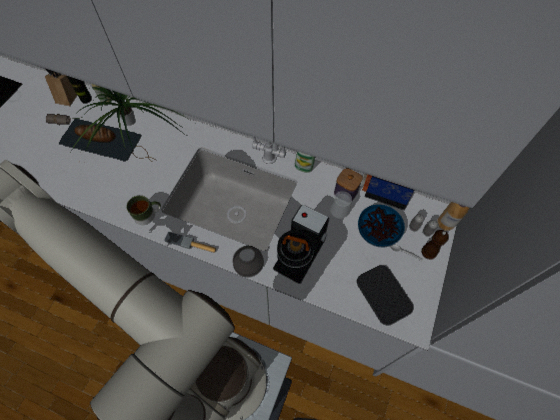

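View pics/side0.png

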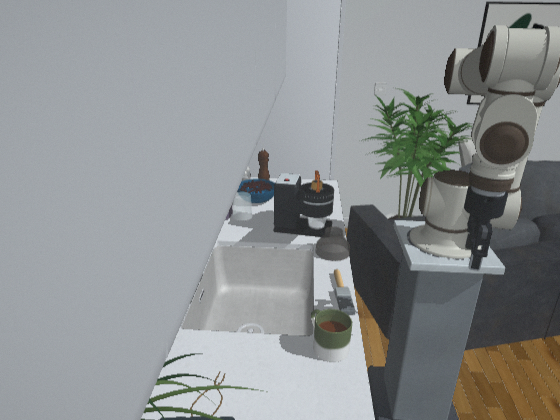

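The top view shows the grinder's drum at about (295,250), its tower at (312,218), the tray at (385,295) and the hopper at (248,262). The side view shows the orange handle at (317,180).

```bash
python3 - <<'E'
from h import *
for n,box in(("top",(270,200,335,290)),("side",(265,160,345,240))):
    z=np.load(n+"0.npz");W=z["W"];f=z["f"]
    l,t,r,b=box;w=W[t:b,l:r].reshape(-1,3);g=f[t:b,l:r].reshape(-1,3).astype(int)
    hsv=cv2.cvtColor(g.astype(np.uint8)[None],cv2.COLOR_BGR2HSV)[0]
    m=(hsv[:,0]<22)&(hsv[:,1]>130)&(hsv[:,2]>90)&(w[:,2]>.15)
    print(n,"orange",m.sum(),np.median(w[m],0).round(4), np.percentile(w[m][:,2],[5,50,95]).round(4))
    mm=m&(w[:,2]>.208)
    if mm.sum()>3: print("bar",mm.sum(),w[mm].mean(0).round(4),cv2.minAreaRect(w[mm][:,:2].astype(np.float32)*1000))
    m=(w[:,2]>.187)&(w[:,2]<.203)&~((hsv[:,1]>90)&(hsv[:,2]>60))
    p=w[m];p=p[np.linalg.norm(p[:,:2]-np.median(p[:,:2],0),axis=1)<.1]
    print("tower",len(p),p.mean(0).round(4),cv2.minAreaRect(p[:,:2].astype(np.float32)*1000))
    m=(w[:,2]>.158)&(w[:,2]<.18);print("rim",m.sum(),cv2.minEnclosingCircle(w[m][:,:2].astype(np.float32)*1000))
z=np.load("top0.npz");W=z["W"];f=z["f"]
m=np.zeros(W.shape[:2],bool);m[260:332,348:420]=True
m&=(f.max(-1)<70)&(W[...,2]>-.005)&(W[...,2]<.02)
k,lab,st,_=cv2.connectedComponentsWithStats(m.astype(np.uint8));i=1+st[1:,4].argmax()
p=W[lab==i];print("tray",len(p),p.mean(0),cv2.minAreaRect(p[:,:2].astype(np.float32)*1000))
m=np.zeros(W.shape[:2],bool);m[240:285,225:270]=True;m&=(W[...,2]>.03)&(W[...,2]<.1)
print("hopper",cv2.minEnclosingCircle(W[m][:,:2].astype(np.float32)*1000))
l=cams.camera("wrist");print(l["mount"].round(4),l["camera_matrix"].round(1))
E
```

```text
top orange 5 [ 0.5621 -0.0341  0.2021] [0.199  0.2021 0.2238]
tower 615 [ 0.5535 -0.0598  0.193 ] ((526.71044921875, -53.27635192871094), (108.07492065429688, 144.2566375732422), 80.73614501953125)
rim 788 ((493.9161682128906, -64.38029479980469), 102.74296569824219)
side orange 60 [ 0.4592 -0.0106  0.1996] [0.1734 0.1996 0.2243]
bar 23 [ 0.4602 -0.026   0.2208] ((461.3187561035156, -34.267425537109375), (8.814652442932129, 52.90019989013672), 8.32217788696289)
tower 270 [ 0.557  -0.0468  0.1939] ((531.640869140625, -48.59372329711914), (108.62796783447266, 141.90809631347656), 82.74686431884766)
rim 515 ((503.669677734375, -34.295654296875), 107.05211639404297)
tray 2033 [ 0.47126103 -0.38726083  0.00470933] ((474.5260925292969, -385.8604736328125), (201.20022583007812, 142.02294921875), 49.086490631103516)
hopper ((398.00469970703125, 112.8534164428711), 56.04385757446289)
[[ 4.000e-04 -3.297e-01  9.441e-01 -1.426e-01]
 [ 1.000e+00  7.000e-04 -1.000e-04 -4.000e-04]
 [-6.000e-04  9.441e-01  3.297e-01 -8.530e-02]
 [ 0.000e+00  0.000e+00  0.000e+00  1.000e+00]] [[301.7   0.  274.8]
 [  0.  301.7 210.4]
 [  0.    0.    1. ]]
```

```bash
cat >> h.py <<'E'
def pose():
    o=bot.get_obs();return np.array(o["ee_pos"]),Ro.from_euler("xyz",o["tcp_rot"],degrees=True).as_matrix(),o
def plan(target,ydir=None):
    p,R,o=pose();d=R.T@(np.array(target)-p);out=[d.round(4)]
    if ydir is not None:
        a=np.radians(ydir)
        for s in(0,np.pi):
            v=R.T@[np.cos(a+s),np.sin(a+s),0];out.append(round(float(np.arctan2(v[2],v[1])),4))
    return out
def wrist(name):
    p,R,o=pose();c=cams.camera("wrist");cv2.imwrite(f"pics/{name}.png",c["frame"])
    return pts(c)@R.T+p,c["frame"],p,R
E
python3 - <<'E'
from h import *
p,R,o=pose();print(R.round(3));print(plan([.46,-.035,.33],-8.5))
E
```

```text
[[ 0.     0.238  0.971]
 [ 0.     0.971 -0.238]
 [-1.     0.    -0.   ]]
[array([-0.0987, -0.4743,  0.4551]), 1.4783, -1.6633]
```

Emit:
apply_moves --pt "-0.05 0 0 0 1" --pt "-0.0987 -0.4743 0.4551 1.4783 1" --pt "-0.0987 -0.4743 0.4551 1.4783 1" --pt "-0.0987 -0.4743 0.4551 1.4783 1" --pt "-0.0987 -0.4743 0.4551 1.4783 1" --pt "-0.0987 -0.4743 0.4551 1.4783 1" --pt "-0.0987 -0.4743 0.4551 1.4783 1" --pt "-0.0987 -0.4743 0.4551 1.4783 1" --pt "-0.0987 -0.4743 0.4551 1.4783 1" --pt "-0.0987 -0.4743 0.4551 1.4783 1" --pt "-0.0987 -0.4743 0.4551 1.4783 1" --pt "-0.0987 -0.4743 0.4551 1.4783 1"

```text
time: 2.15
ee_pos: [0.4061, 0.0571, 0.3224]
tcp_rot: [111.6, 89.9, 12.8]
wrist_force: [1.6, 0.4, -0.0]
opening: 0.0854
```

```bash
python3 - <<'E'
from h import *
p,R,o=pose();print(p,o["q"].round(1),o["time"],plan([.46,-.035,.33],-8.5))
E
```

```text
[0.40610172 0.05711283 0.32242169] [  8.  -10.8   5.4 106.1   0.  106.8] 2.15 [array([-0.0075,  0.0673,  0.0828]), -0.0046, 3.137]
```

Emit:
apply_moves --pt "-0.0075 0.0673 0.0828 0 1" --pt "-0.0075 0.0673 0.0828 0 1" --pt "-0.0075 0.0673 0.0828 0 1" --pt "-0.0075 0.0673 0.0828 0 1"

```text
time: 2.55
ee_pos: [0.4604, -0.0363, 0.3295]
tcp_rot: [169.9, 90.0, 71.0]
wrist_force: [-0.1, 1.0, 0.4]
opening: 0.0852
```

```bash
python3 - <<'E'
from h import *
W,f,p,R=wrist("w1");np.savez("w1.npz",W=W,f=f);print(p,R[:,1])
for k in("grinder","ring_handle","cap_center"):
    for s in cams.spot_in(k,"wrist")[:2]: print(k,s)
w=W.reshape(-1,3);hsv=cv2.cvtColor(f,cv2.COLOR_BGR2HSV).reshape(-1,3)
m=(hsv[:,0]<22)&(hsv[:,1]>130)&(hsv[:,2]>60)&(w[:,2]>.213)&(w[:,2]<.235)&(np.linalg.norm(w[:,:2]-[.46,-.035],axis=1)<.07)
print("bar",m.sum(),w[m].mean(0).round(4),cv2.minAreaRect(w[m][:,:2].astype(np.float32)*1000))
m=(w[:,2]>.19)&(w[:,2]<.2)&(w[:,0]>.5);print("tower",cv2.minAreaRect(w[m][:,:2].astype(np.float32)*1000))
m=(abs(w[:,2]-.165)<.004)&(np.linalg.norm(w[:,:2]-[.46,-.035],axis=1)<.09);print("rim",cv2.minEnclosingCircle(w[m][:,:2].astype(np.float32)*1000))
E
```

```text
[ 0.46041846 -0.03628218  0.3294911 ] [ 9.87857693e-01 -1.55361427e-01  7.17221025e-05]
grinder {'rect': [216.5, 131.3, 424.3, 257.4], 'confidence': 0.69}
grinder {'rect': [228.5, 152.4, 321.4, 253.1], 'confidence': 0.56}
cap_center {'rect': [259.0, 183.6, 296.5, 224.6], 'confidence': 0.89}
bar 975 [ 0.4595 -0.0423  0.2226] ((459.47821044921875, -45.83055114746094), (12.067736625671387, 73.55443572998047), 5.192000389099121)
tower ((563.2594604492188, -58.501930236816406), (102.99112701416016, 73.61090087890625), 82.96646881103516)
rim ((472.8741455078125, -36.16559982299805), 78.22178649902344)
```

View pics/w1.png

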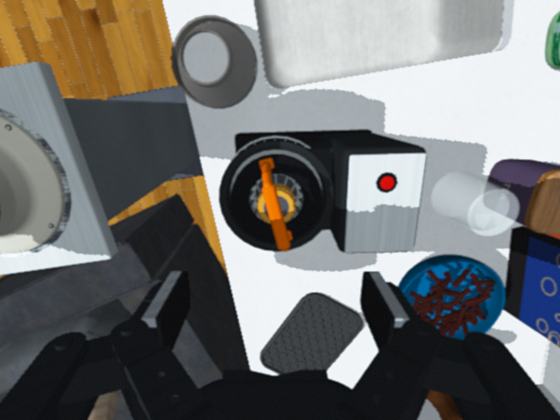

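The view shows the handle bar from (265,160) to (283,247) over the drum, tilted relative to the tower. The tray is at (312,337), rotated.

```bash
python3 - <<'E'
from h import *
z=np.load("w1.npz");W=z["W"];f=z["f"];w=W.reshape(-1,3);hsv=cv2.cvtColor(f,cv2.COLOR_BGR2HSV).reshape(-1,3)
base=(hsv[:,0]<22)&(hsv[:,1]>130)&(hsv[:,2]>60)&(np.linalg.norm(w[:,:2]-[.46,-.04],axis=1)<.07)
for lo in(.213,.217,.22,.222):
    m=base&(w[:,2]>lo)&(w[:,2]<.24);print(lo,m.sum(),w[m].mean(0).round(4),np.percentile(w[m][:,2],[5,50,95]).round(4),cv2.minAreaRect(w[m][:,:2].astype(np.float32)*1000))
d=np.linalg.norm(w[:,:2]-[.46,-.036],axis=1)
m=(abs(w[:,2]-.165)<.004)&(d<.075)&(d>.05);print("rim",np.median(w[m][:,2]),cv2.fitEllipse(w[m][:,:2].astype(np.float32)*1000))
q=w[m][:,:2];A=np.c_[2*q,np.ones(len(q))];s=np.linalg.lstsq(A,(q**2).sum(1),rcond=None)[0];print("circ",s[:2],np.sqrt(s[2]+s[0]**2+s[1]**2))
g=(f.max(-1)<110)&(W[...,2]>-.01)&(W[...,2]<.025)&(W[...,1]<-.22)&(W[...,0]>.3)
k,lab,st,_=cv2.connectedComponentsWithStats(g.astype(np.uint8));i=1+st[1:,4].argmax()
p=W[lab==i];print("tray",len(p),np.median(p[:,2]),cv2.minAreaRect(p[:,:2].astype(np.float32)*1000))
E
```

```text
0.213 975 [ 0.4595 -0.0423  0.2226] [0.2184 0.2231 0.2244] ((459.47821044921875, -45.83055114746094), (12.067736625671387, 73.55443572998047), 5.192000389099121)
0.217 940 [ 0.4596 -0.0434  0.2229] [0.2202 0.2231 0.2244] ((459.42449951171875, -45.239418029785156), (12.067736625671387, 68.15267944335938), 5.192000389099121)
0.22 898 [ 0.4596 -0.0442  0.223 ] [0.2212 0.2232 0.2244] ((459.4966125488281, -46.035369873046875), (12.030477523803711, 66.32643127441406), 5.038248538970947)
0.222 771 [ 0.4595 -0.0449  0.2233] [0.2222 0.2233 0.2245] ((459.5672912597656, -46.26886749267578), (11.260437965393066, 64.0179214477539), 5.212910175323486)
rim 0.16492494100213342 ((460.7527770996094, -43.783447265625), (115.73895263671875, 118.12741088867188), 136.89247131347656)
circ [ 0.46066619 -0.04381934] 0.057899291598276205
tray 5249 0.005783297262322407 ((473.6465148925781, -385.00146484375), (197.44921875, 134.080322265625), 49.617061614990234)
```

```bash
python3 - <<'E'
from h import *
print(plan([.4595,-.0455,.2],5.2))
E
```

```text
[array([0.1303, 0.0016, 0.0116]), -0.2422, 2.8994]
```

Emit:
apply_moves --pt "0.0 0.0016 0.0116 -0.15 0.2" --pt "0.0 0.0016 0.0116 -0.2422 0" --pt "0.04 0.0016 0.0116 -0.2422 0" --pt "0.08 0.0016 0.0116 -0.2422 0" --pt "0.11 0.0016 0.0116 -0.2422 0" --pt "0.12 0.0016 0.0116 -0.2422 0" --pt "0.13 0.0016 0.0116 -0.2422 0" --pt "0.13 0.0016 0.0116 -0.2422 0"

```text
time: 3.55
ee_pos: [0.4595, -0.0449, 0.2005]
tcp_rot: [96.7, 89.9, 12.0]
wrist_force: [-0.8, 0.0, 0.3]
opening: 0.0425
```

```bash
python3 - <<'E'
from h import *
W,f,p,R=wrist("w2");print(p,plan([.4595,-.0455,.2],5.2))
w=W.reshape(-1,3);hsv=cv2.cvtColor(f,cv2.COLOR_BGR2HSV).reshape(-1,3)
m=(hsv[:,0]<22)&(hsv[:,1]>130)&(hsv[:,2]>60)&(w[:,2]>.219)&(w[:,2]<.24)&(np.linalg.norm(w[:,:2]-[.46,-.04],axis=1)<.07)
print(m.sum(),w[m].mean(0),cv2.minAreaRect(w[m][:,:2].astype(np.float32)*1000))
E
```

```text
[ 0.4594528  -0.04493043  0.20053043] [array([ 0.0013, -0.0003,  0.0004]), 0.0008, -3.1408]
2872 [ 0.45909926 -0.04126304  0.22305282] ((459.4422912597656, -45.14368438720703), (11.996994018554688, 67.84740447998047), 4.5448150634765625)
```

View pics/w2.png

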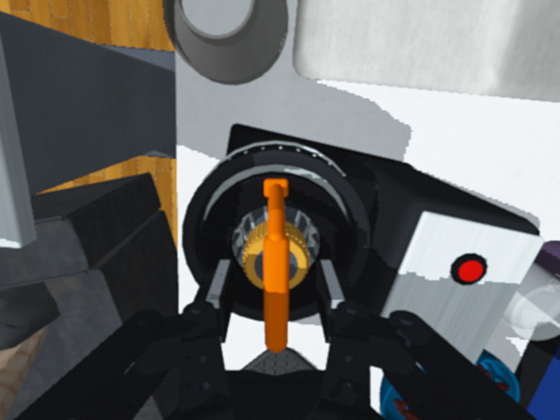

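The orange bar (275,180–345) stands centred between the fingers at (222,285) and (330,285).

Emit:
apply_moves --pt "0 0 0 0 -1" --pt "0 0 0 0 -1" --pt "0 0 0 0 -1" --pt "0 0 0 0 -1" --pt "0 0 0 0 -1" --pt "-0.008 0 0 0 -1" --pt "-0.02 0 0 0 -1" --pt "-0.035 0 0 0 -1" --pt "-0.055 0 0 0 -1" --pt "-0.075 0 0 0 -1" --pt "-0.085 0 0 0 -1" --pt "-0.085 0 0 0 -1" --newtons 50

```text
time: 4.8
ee_pos: [0.46, -0.0452, 0.2878]
tcp_rot: [86.2, 89.7, 1.5]
wrist_force: [0.7, -0.5, -1.3]
opening: 0.0109
```

```bash
python3 - <<'E'
from h import *
W,f,p,R=wrist("w3");print(p,plan([.474,-.3855,.285],5.2),bot.get_obs()["q"])
E
```

```text
[ 0.46001681 -0.04519187  0.28779473] [array([ 0.0015, -0.0169,  0.3402]), 0.0007, -3.1409] [-5.63323481e+00 -5.59288296e+00  5.78693581e+00  1.01184914e+02
  3.42184226e-02  7.91289487e+01]
```

View pics/w3.png

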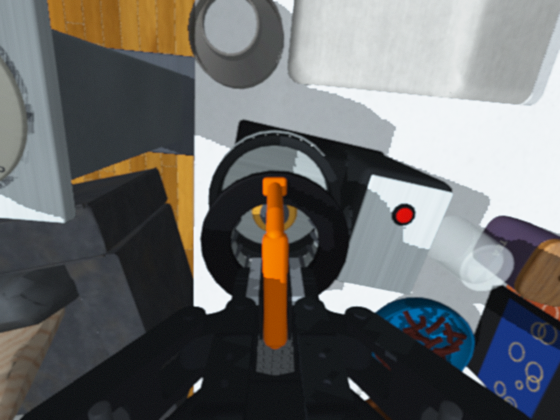

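Emit:
apply_moves --pt "0 -0.001 0.02 0 -1" --pt "0 -0.003 0.05 0 -1" --pt "0 -0.0045 0.09 0 -1" --pt "0 -0.0065 0.13 0 -1" --pt "0 -0.0085 0.17 0 -1" --pt "0 -0.0105 0.21 0 -1" --pt "0 -0.0125 0.25 0 -1" --pt "0 -0.0145 0.29 0 -1" --pt "0 -0.016 0.32 0 -1" --pt "0 -0.0169 0.335 0 -1" --pt "0 -0.0169 0.34 0 -1" --pt "0 -0.0169 0.34 0 -1"

```text
time: 6.05
ee_pos: [0.4739, -0.3854, 0.2853]
tcp_rot: [123.1, 89.9, 38.3]
wrist_force: [0.1, 0.4, -2.1]
opening: 0.011
```

```bash
python3 - <<'E'
from h import *
W,f,p,R=wrist("w4");print(p,plan([.474,-.3855,.075],5.2))
E
```

```text
[ 0.47385198 -0.38540991  0.28529205] [array([ 0.2108, -0.0006,  0.0009]), 0.0007, -3.1409]
```

View pics/w4.png

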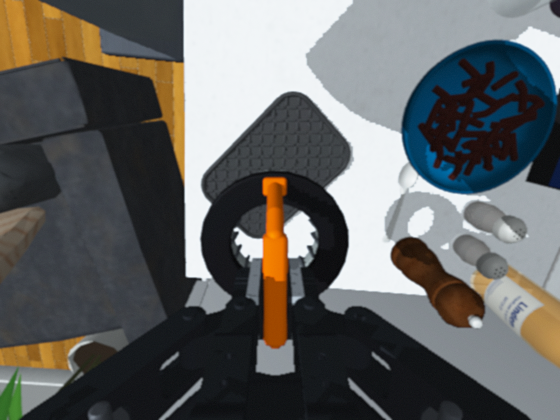

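The ring hangs level. The tray is clear below it, with corners near (293,92), (352,158), (203,187) and (262,235).

```bash
python3 - <<'E'
from h import *
W,f,p,R=wrist("w5")
print(p,W[155,277],[W[v,u].round(4) for v,u in((98,293),(156,347),(185,210))])
g=(f.max(-1)<130)&(W[...,2]>-.003)&(W[...,2]<.02)&(W[...,1]<-.2)&(W[...,0]>.3)
k,lab,st,_=cv2.connectedComponentsWithStats(g.astype(np.uint8));i=1+st[1:,4].argmax()
p=W[lab==i];print("tray",len(p),p[:,2].mean(),p.min(0),p.max(0),cv2.minAreaRect(p[:,:2].astype(np.float32)*1000))
E
```

```text
[ 0.47396369 -0.38480814  0.28583556] [ 0.47577092 -0.36519438  0.00587113] [array([ 0.4897, -0.2891,  0.0062]), array([ 0.5725, -0.3573,  0.0087]), array([ 0.3835, -0.4171,  0.0047])]
tray 8153 0.00590490608341703 [ 0.3723737  -0.4410385  -0.00166074] [ 0.57857961 -0.28180425  0.01148945] ((475.9497985839844, -387.7122497558594), (198.39797973632812, 137.1942901611328), 49.31992721557617)
```

Emit:
apply_moves --pt "0.03 0 0.0015 0 -1" --pt "0.07 0 0.0015 0 -1" --pt "0.11 0 0.0015 0 -1" --pt "0.15 0 0.0015 0 -1" --pt "0.185 0 0.0015 0 -1" --pt "0.205 0 0.0015 0 -1" --pt "0.213 0 0.0015 0 -1" --pt "0.218 0 0.0015 0 -1" --pt "0.22 0 0.0015 0 -1" --pt "0.22 0 0.0015 0 -1"

```text
time: 7.15
ee_pos: [0.4754, -0.3859, 0.0674]
tcp_rot: [82.3, 89.7, -2.5]
wrist_force: [-0.2, -0.9, -1.5]
opening: 0.0109
```

Emit:
apply_moves --pt "0.002 0 0 0 -1" --pt "0.004 0 0 0 -1" --pt "0.005 0 0 0 -1" --pt "0.005 0 0 0 -1"

```text
time: 7.55
ee_pos: [0.4759, -0.3864, 0.0644]
tcp_rot: [68.3, 89.6, -16.5]
wrist_force: [-1.8, 1.7, 7.7]
opening: 0.0109
```

Emit:
apply_moves --pt "-0.001 0 0 0 -0.6" --pt "-0.001 0 0 0 -0.3" --pt "-0.001 0 0 0 0" --pt "-0.001 0 0 0 0" --pt "-0.02 0 0 0 0" --pt "-0.06 0 0 0 0" --pt "-0.1 0 0 0 0" --pt "-0.15 0 0 0 0" --pt "-0.2 0 0 0 0" --pt "-0.23 0 0 0 0" --pt "-0.23 0 0 0 0"

```text
time: 8.65
ee_pos: [0.4752, -0.3866, 0.2996]
tcp_rot: [56.5, 89.2, -28.2]
wrist_force: [0.4, 0.1, 0.3]
opening: 0.0422
```

```bash
python3 - <<'E'
from h import *
W,f,p,R=wrist("w6")
g=(f.max(-1)<130)&(W[...,2]>-.003)&(W[...,2]<.02)&(W[...,1]<-.2)&(W[...,0]>.3)
k,lab,st,_=cv2.connectedComponentsWithStats(g.astype(np.uint8));i=1+st[1:,4].argmax()
q=W[lab==i];print("tray",len(q),q.min(0),q.max(0),cv2.minAreaRect(q[:,:2].astype(np.float32)*1000))
w=W.reshape(-1,3);m=(w[:,2]>.025)&(w[:,2]<.04)&(np.linalg.norm(w[:,:2]-[.475,-.386],axis=1)<.07)
print("ring",cv2.minEnclosingCircle(w[m][:,:2].astype(np.float32)*1000),np.percentile(w[m][:,2],[5,50,95]))
A=np.c_[w[m][:,:2],np.ones(m.sum())];print("plane",np.linalg.lstsq(A,w[m][:,2],rcond=None)[0])
a=cams.camera("top");Wt=pts(a);g=(a["frame"].max(-1)<90)&(Wt[...,2]>-.01)&(Wt[...,2]<.12);g[:260]=0;g[:,:345]=0;g[335:]=0;g[:,422:]=0
k,lab,st,_=cv2.connectedComponentsWithStats(g.astype(np.uint8));q=Wt[lab==1+st[1:,4].argmax()];print("top",cv2.minAreaRect(q[:,:2].astype(np.float32)*1000))
print(p,plan([.461,-.044,.30],-8),bot.get_obs()["q"],bot.get_obs()["time"])
E
```

```text
tray 8385 [ 0.37233108 -0.49213929 -0.0015687 ] [ 0.57890617 -0.28176681  0.01148842] ((475.6243591308594, -388.0332946777344), (199.43955993652344, 137.1103057861328), 49.385807037353516)
ring ((475.2291564941406, -387.9507141113281), 48.524452209472656) [0.02970382 0.03135903 0.03296615]
plane [0.00140862 0.00408464 0.0322722 ]
top ((472.0590515136719, -411.927734375), (159.50559997558594, 172.82467651367188), 50.004722595214844)
[ 0.47519073 -0.38659961  0.29957616] [array([-0.0063,  0.0178, -0.3421]), 0.2318, -2.9098] [-39.20026832  15.7556305   29.64620632 103.49021372   0.14705908
  45.52161184] 8.75
```

View pics/w6.png

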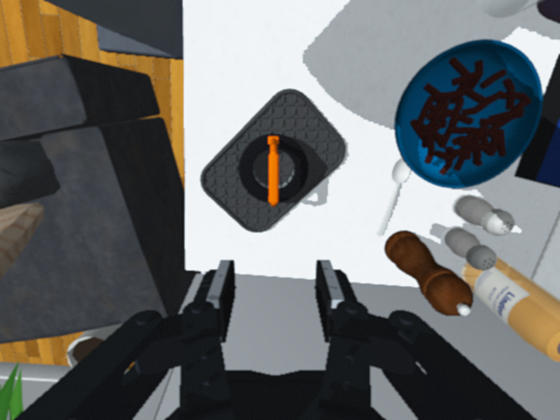

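The ring is upright with its centre within 1 mm of the tray's centre. Next is the cap: I'll set the jaws along world y so the wrist has about ±110° both ways.

Emit:
apply_moves --pt "-0.0063 0.001 -0.03 -0.1 0.2" --pt "-0.0063 0.003 -0.07 -0.24 0.4" --pt "-0.0063 0.005 -0.11 -0.38 0.4" --pt "-0.0063 0.007 -0.15 -0.52 0.4" --pt "-0.0063 0.01 -0.19 -0.66 0.4" --pt "-0.0063 0.012 -0.23 -0.8 0.4" --pt "-0.0063 0.014 -0.27 -0.94 0.4" --pt "-0.0063 0.016 -0.31 -1.08 0.4" --pt "-0.0063 0.0178 -0.335 -1.2 0.4" --pt "-0.0063 0.0178 -0.3421 -1.3 0.4" --pt "-0.0063 0.0178 -0.3421 -1.3 0.4" --pt "-0.0063 0.0178 -0.3421 -1.3 0.4"

```text
time: 9.95
ee_pos: [0.4607, -0.0441, 0.299]
tcp_rot: [-13.9, 89.7, -24.2]
wrist_force: [0.4, -1.0, 0.4]
opening: 0.0595
```

```bash
cat > capm.py <<'E'
from h import *
import sys
W,f,p,R=wrist(sys.argv[1]);w=W.reshape(-1,3);d=np.linalg.norm(w[:,:2]-[.461,-.044],axis=1)
m=(w[:,2]>.184)&(w[:,2]<.2)&(d<.035)
print("cap top",m.sum(),w[m].mean(0).round(4),np.percentile(w[m][:,2],[5,50,95]).round(4),cv2.minEnclosingCircle(w[m][:,:2].astype(np.float32)*1000),cv2.minAreaRect(w[m][:,:2].astype(np.float32)*1000))
print([(s["rect"],s["confidence"]) for s in cams.spot_in("cap_center","wrist")])
m=(abs(w[:,2]-.165)<.004)&(d<.075)&(d>.05);q=w[m][:,:2];A=np.c_[2*q,np.ones(len(q))];s=np.linalg.lstsq(A,(q**2).sum(1),rcond=None)[0];print("rim",s[:2],np.sqrt(s[2]+s[0]**2+s[1]**2))
for r in(20,22,24,26,30,40):
    k=(abs(d-r/1000)<.001)&(w[:,2]<.2);print(r,np.percentile(w[k][:,2],[5,50,95]).round(4),end=" ")
print(p,bot.get_obs()["q"].round(1),plan([.461,-.044,.168],80))
E
python3 capm.py w7
```

```text
cap top 1440 [ 0.458  -0.0463  0.1908] [0.1875 0.1912 0.1925] ((459.5978698730469, -46.69646453857422), 19.79964828491211) ((459.09906005859375, -46.45763397216797), (38.51218032836914, 38.043861389160156), 75.90703582763672)
[([248.5, 176.3, 293.6, 223.8], 0.86)]
rim [ 0.46097175 -0.04661823] 0.057971818312022895
20 [0.1511 0.1788 0.1914] 22 [0.1452 0.1577 0.1883] 24 [0.1446 0.149  0.1589] 26 [0.1444 0.146  0.1538] 30 [0.1444 0.1455 0.1466] 40 [0.1442 0.1454 0.1465] [ 0.46073235 -0.04410353  0.29895309] [-5.500e+00 -5.100e+00  7.700e+00  1.025e+02 -1.000e-01  5.000e+00] [array([ 0.1313,  0.0008, -0.0008]), -0.0073, 3.1343]
```

View pics/w7.png

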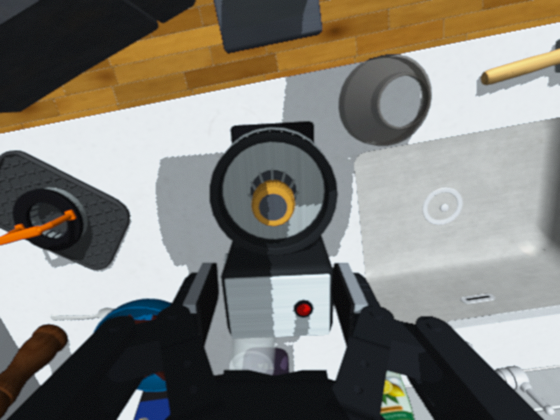

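The cap's top is at (273,203) and measures (0.4595, -0.0465, 0.191) with a 38 mm diameter. The cone is below z 0.16, so the path down is clear.

Emit:
apply_moves --pt "0.03 -0.0025 -0.0006 0 0.4" --pt "0.07 -0.0025 -0.0006 0 0.4" --pt "0.105 -0.0025 -0.0006 0 0.4" --pt "0.125 -0.0025 -0.0006 0 0.4" --pt "0.135 -0.0025 -0.0006 0 0.4" --pt "0.139 -0.0025 -0.0006 0 0.4" --pt "0.139 -0.0025 -0.0006 0 0.4"

```text
time: 10.75
ee_pos: [0.4608, -0.0476, 0.1607]
tcp_rot: [-11.5, 89.6, -22.0]
wrist_force: [-0.1, 0.1, 0.4]
opening: 0.0598
```

```bash
python3 capm.py w8
```

```text
cap top 6208 [ 0.4567 -0.0441  0.1909] [0.1862 0.1911 0.1958] ((460.086669921875, -44.40521240234375), 34.65094757080078) ((458.5005798339844, -46.224769592285156), (63.81074142456055, 38.066688537597656), 64.21833801269531)
[([236.9, 243.4, 321.4, 337.1], 0.83)]
rim [ 0.46076817 -0.04671256] 0.05817384540385536
20 [0.1535 0.1778 0.1911] 22 [0.1459 0.1635 0.1884] 24 [0.1446 0.15   0.1595] 26 [0.1447 0.1515 0.197 ] 30 [0.1445 0.1456 0.1939] 40 [0.1445 0.1456 0.1938] [ 0.4608307  -0.04760356  0.16074463] [ -5.8  -8.2 -10.5  87.2  -0.1   4.6] [array([-0.0065,  0.0034, -0.0008]), -0.0078, 3.1338]
```

View pics/w8.png

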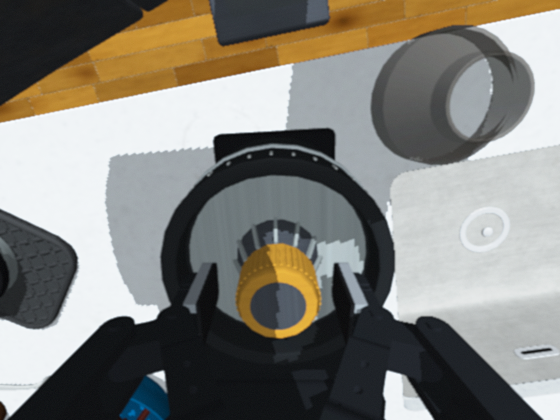

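Emit:
apply_moves --pt "0 0.001 -0.0005 0 0" --pt "0 0.001 -0.0005 0 -0.1" --pt "0 0.001 -0.0005 0 -1" --pt "0 0.001 -0.0005 0 -1" --pt "0 0.001 -0.0005 0 -1" --pt "0 0.001 -0.0005 0 -1" --newtons 45

```text
time: 11.45
ee_pos: [0.4614, -0.0463, 0.1627]
tcp_rot: [-5.8, 89.4, -16.2]
wrist_force: [-1.7, 0.5, 6.6]
opening: 0.0368
```

```bash
python3 - <<'E'
from h import *
p,R,o=pose();print(p,o["wrist_force"],o["torque"],o["opening"],o["q"])
E
```

```text
[ 0.46135909 -0.04633869  0.1626696 ] [-1.70948844  0.54976595  6.56166507] [ 0.08255014  0.15644763 -0.0271676 ] 0.03683733557432262 [ -5.67158225  -8.25475761 -10.44998421  87.24504563  -0.10403298
   4.76681519]
```

Emit:
apply_moves --pt "0 0 0 -0.05 -1" --pt "0 0 0 -0.1 -1" --pt "0 0 0 -0.15 -1" --pt "0 0 0 -0.15 -1"

```text
time: 11.85
ee_pos: [0.4615, -0.0461, 0.1631]
tcp_rot: [-11.1, 89.4, -12.9]
wrist_force: [-0.4, 2.2, 2.0]
opening: 0.0366
```

```bash
python3 - <<'E'
from h import *
p,R,o=pose();print(p,o["wrist_force"],o["torque"],o["opening"],o["q"],o["joint_efforts"])
E
```

```text
[ 0.4615265  -0.0461035   0.16306391] [-0.40492693  2.20968578  1.98317393] [ 0.3853328   0.04093396 -0.14119008] 0.036631302335641935 [-5.65801274e+00 -8.26671382e+00 -1.04173330e+01  8.72572476e+01
 -7.57404054e-02 -3.85580687e+00] [ -0.71143337 -37.00630546  46.13273978  -0.23930348  -0.50468847
  -0.87061476]
```

Emit:
apply_moves --pt "0 0 0 -0.04 -1" --pt "0 0 0 -0.08 -1" --pt "0 0 0 -0.12 -1" --pt "0 0 0 -0.12 -1"

```text
time: 12.25
ee_pos: [0.4615, -0.0459, 0.1631]
tcp_rot: [-14.8, 89.4, -9.8]
wrist_force: [-0.3, 2.5, 1.0]
opening: 0.0371
```

```bash
python3 - <<'E'
from h import *
p,R,o=pose();print(p,o["wrist_force"],o["torque"],o["opening"],o["q"],o["joint_efforts"])
E
```

```text
[ 0.46152314 -0.04591322  0.16313419] [-0.28045178  2.45722777  1.0499881 ] [ 0.57694157  0.07911104 -0.94569716] 0.037123802937556856 [-5.65480944e+00 -8.26897568e+00 -1.04115621e+01  8.72657298e+01
 -4.29518190e-02 -1.06295952e+01] [ -0.2695674  -37.68368483  47.00679302  -0.34201096  -0.74403422
  -1.53796714]
```

Turning anticlockwise came up hard, with torque rising to -0.95 N m, so the thread is left-handed. I'll turn clockwise.

Emit:
apply_moves --pt "0 0 0 0.06 -1" --pt "0 0 0 0.14 -1" --pt "0 0 0 0.23 -1" --pt "0 0 0 0.33 -1" --pt "0 0 0 0.43 -1" --pt "0 0 0 0.53 -1" --pt "0 0 0 0.6 -1" --pt "0 0 0 0.6 -1"

```text
time: 13.05
ee_pos: [0.4615, -0.0461, 0.163]
tcp_rot: [17.6, 89.4, -12.0]
wrist_force: [0.1, -0.3, -0.4]
opening: 0.037
```

```bash
python3 - <<'E'
from h import *
p,R,o=pose();print(p,o["wrist_force"],o["torque"],o["opening"],o["q"],o["joint_efforts"])
E
```

```text
[ 0.46149531 -0.04605343  0.16304598] [ 0.14742764 -0.31708111 -0.38357036] [0.01571426 0.02930067 0.00463522] 0.03697739615020183 [-5.65888930e+00 -8.26416897e+00 -1.04169904e+01  8.72623953e+01
 -6.49139280e-02  2.38879853e+01] [-1.20536046e-03 -3.83713174e+01  4.75354564e+01 -1.13432882e-01
 -3.67912158e-03  1.06850993e+00]
```

Emit:
apply_moves --pt "0 0 0 0.08 -1" --pt "0 0 0 0.18 -1" --pt "0 0 0 0.28 -1" --pt "0 0 0 0.38 -1" --pt "0 0 0 0.48 -1" --pt "0 0 0 0.58 -1" --pt "0 0 0 0.68 -1" --pt "0 0 0 0.78 -1" --pt "0 0 0 0.88 -1" --pt "0 0 0 0.96 -1" --pt "0 0 0 1.01 -1" --pt "0 0 0 1.01 -1"

```text
time: 14.25
ee_pos: [0.4613, -0.0463, 0.1629]
tcp_rot: [70.6, 89.4, -16.8]
wrist_force: [-2.3, -1.5, -0.2]
opening: 0.0364
```

```bash
python3 - <<'E'
from h import *
p,R,o=pose();print(p,o["wrist_force"],o["torque"],o["opening"],o["q"],o["joint_efforts"])
E
```

```text
[ 0.46125906 -0.0462994   0.1629267 ] [-2.27797306 -1.47149731 -0.22440543] [-0.38387282  0.33510727 -0.02549899] 0.036395857109221864 [ -5.6652773   -8.26019308 -10.42639407  87.28151446  -0.10841498
  81.73072503] [  0.83143378 -38.28876615  48.08539867  -0.76265099   0.4879207
   0.78322548]
```

Free all the way, with no stop met. Now a gentle trial lift.

Emit:
apply_moves --pt "-0.002 0 0 0 -1" --pt "-0.004 0 0 0 -1" --pt "-0.006 0 0 0 -1" --pt "-0.008 0 0 0 -1"

```text
time: 14.65
ee_pos: [0.4612, -0.0463, 0.1711]
tcp_rot: [70.4, 89.4, -16.9]
wrist_force: [-0.8, -0.2, -2.0]
opening: 0.0368
```

Emit:
apply_moves --pt "-0.008 0 0 0 -1" --pt "-0.02 0 0 0 -1" --pt "-0.035 0 0 0 -1" --pt "-0.05 0 0 0 -1" --pt "-0.065 0 0 0 -1" --pt "-0.075 0 0 0 -1" --pt "-0.08 0 0 0 -1" --pt "-0.08 0 0 0 -1" --pt "-0.08 0 0 0 -1"

```text
time: 15.55
ee_pos: [0.4603, -0.046, 0.2507]
tcp_rot: [69.7, 89.5, -17.7]
wrist_force: [-0.5, 0.2, -1.8]
opening: 0.0366
```

```bash
python3 - <<'E'
from h import *
W,f,p,R=wrist("w9");o=bot.get_obs();print(p,o["wrist_force"],o["opening"],o["time"])
for s in cams.spot_in("cap_center","wrist"):
    l,t,r,b=map(int,s["rect"]);print(s,W[(t+b)//2,(l+r)//2])
c=cams.camera("side")["frame"];cv2.imwrite("pics/fin.png",np.hstack([f,cv2.resize(c[120:300,230:390],(373,420))])[:, :800])
E
```

```text
[ 0.46033424 -0.04603217  0.25068847] [ 0.6665561  -0.57320998 -0.34107981] 0.03660677060197317 15.6
{'rect': [237.6, 239.5, 316.4, 334.3], 'confidence': 0.82} [ 0.45985272 -0.03653534  0.2786526 ]
```

View pics/fin.png

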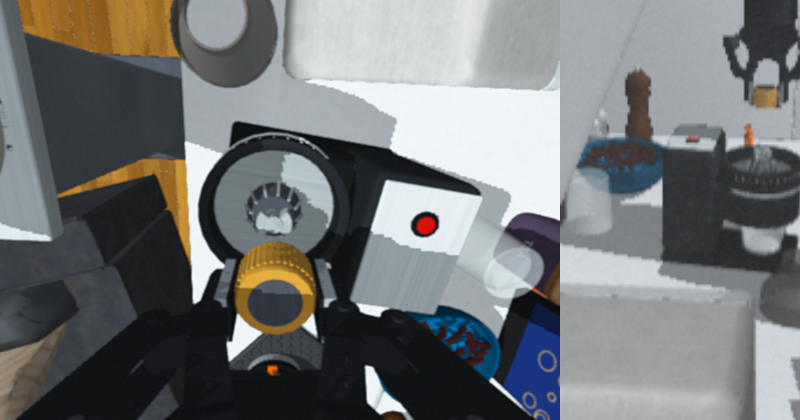

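The cap is held at (275,290) about 88 mm above its seat, with the bare spindle in the chamber below. The side view agrees, so I'm handing in.

```bash
python3 -c "
from workcell import bot
print(bot.job_done(),bot.get_obs()['opening'])"
```

```text
the job is handed in; nothing more can be done
the job is handed in; nothing more can be done
```

The job is done and handed in at 15.6 s of the 45 s allowed.

- **Ring burr:** I lifted it out by its orange handle and set it upright on the tray. It measured within 1 mm of the tray's centre and level. The tray surface looked like a 199 x 137 mm rectangle turned about 49°, not the stated 198 x 218 mm. I took the stated size as its extent along the axes and used its centre.
- **Cap:** Turning it anticlockwise came up hard, with the torque reaching about 0.95 N m, so the thread is left-handed. Clockwise it turned freely, to about 77° or a little more from its start, and it lifted off with about 2 N.
- **Final position:** The cap is held about 88 mm above its seat over the grinder. The wrist and side views both show it in the jaws, with the bare spindle below.
- **Disagreeing check:** A last tray check from the top camera gave a different, less certain tray outline. I went by the wrist camera.
- **Bystanders:** I moved nothing near the hopper, brush, mug or glass. The hopper and glass look unmoved in the last wrist picture; I did not check the brush and mug again.

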